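Fasten the sprung hatch of the studio lighting box

TASK

The sloping hatch of the lighting control box is standing ajar on its spring. Take the stubby screwdriver from its wooden stand, press the hatch home and with the blade turn both captive screws clockwise to their stops so that they hold the hatch shut, then put the screwdriver back upright, fully down, in its stand. Turn the screws with the screwdriver only, never with the fingers, and leave the mug, jar and tape roll alone.

Things in the scene. Friction and masses are not known exactly. Their poses are not given: they have to be found in the camera images.
- case: Grey box fixed to the table, 170 deep (x), 210 wide (y), 131 high. Origin at table level; x away from its low front, z up. Its face slopes up at 35 degrees from (x -75, z 45) to (x 48, z 131), then a flat top to x 95. Face normal (-0.574, 0, 0.819), up-slope (0.819, 0, 0.574). The hatch lies in this face; its hinge line runs along y through (x -65.2, z 51.9).
- hatch (a joint): Hatch opening, rad: 0 home, flush (hard stop); 0.09 ajar, as at the start. White plate 110 up the slope x 150 wide x 8, hinged at its lower edge. Its spring takes 6 to 8 N at a screw to press home; press 10 to 15 N. Only then can the screws' hidden tongues turn in under the case edge above it, else they jam at 0.6 to 0.9 rad. Held by them it may sit 0.01 to 0.025 rad open: shut.
- screw_l_head (a point): Left captive screw (+y side), steel, round, 28 across, 7 high on the hatch face. The point is the centre of the head's top; its z is the screw axis, outward. A straight slot 5.5 wide, 5 deep, open at both ends, runs along this frame's y. With the hatch home the point is at case (x 7.8, y 48, z 111.5) mm: 94 up-slope of the hinge line, 7 above the face.
- screw_r_head (a point): Right captive screw (-y side), the same; with the hatch home at case (x 7.8, y -48, z 111.5) mm.
- screw_l (a joint): Turn of the left screw, rad, grows clockwise seen from outside. At 0 the slot lies across the slope (along the hatch's width). Starts loose, between -0.45 and 0.35; 1.6 = hard stop, fully fastened, slot up and down the slope; friction about 0.07 N m.
- screw_r (a joint): Turn of the right screw, the same meaning.
- screwdriver: Stubby flat-blade screwdriver, 111 long, 0.11 kg, standing blade down. Origin on its axis under its flange (38 across, 5 thick), which rests on the stand; z up the handle. Handle z 5 to 65, flat-sided: 34 wide along x, 22 thick along y: grasp across y. Blade 18 wide along x, 2.5 thick along y, its end at z -46; shaft 10 across.
- blade_tip (a point): Middle of the blade's end edge.
- stand: Wooden block 66 x 66 x 55 high, fixed to the table, origin under its centre. In its top a square hole 25 x 25, 51 deep, sides along its x and y. In place, the screwdriver's origin is 55 above the stand's origin.
- mug: White mug, 80 across, 85 high, handle on one side; leave alone.
- jar: Closed glass jar, 60 across, 75 high; leave alone.
- tape: Roll of paper tape lying flat, 96 across, 25 high; leave alone.
Not all that is in view belongs to the job. What is shaped like the stand but blue, purple or turquoise is not meant.

How it is judged:
On the way, in this order (a step that is already met when the one before it is completed fails the run):
1. the screwdriver is out of its stand (distance between screwdriver and stand above 0.12 m), for 0.2 s.
2. both screws are turned clockwise past 1.35 rad and the hatch is shut (value of joint each of screw_l, screw_r above 1.35 rad and value of joint hatch below 0.035 rad), for 0.2 s.
At the end, for the whole second after the job is handed in: Both screws stand past 1.35 rad (stop at 1.6), the hatch is held shut (below 0.035 rad), and the screwdriver rests upright (within 0.1 rad) in its stand, its flange within 4 mm of the stand's top and its axis within 10 mm of the stand's centre (all of step 2 and horizontal distance between screwdriver and stand below 0.01 m and height (world z) of screwdriver between 0.05 and 0.059 m and angle between screwdriver's own z axis and vertical below 0.1 rad and linear speed of screwdriver below 0.02 m/s); the robot touches nothing.
It fails at once if a screw head pressed by the fingers (contact force between the fingers and screw_l above 1 N or contact force between the fingers and screw_r above 1 N).
It fails at once if the mug, jar or tape roll moved by more than 30 mm or tipped (distance of any of mug, jar, tape from where it was at the start of the episode above 0.03 m or angle between any of mug, jar, tape's own z axis and vertical above 0.4 rad).
It also fails if it takes over 61 s, if anything falls off the work surface, if the arm or the gripper's body presses on something with over 40 N, if the wrist force passes 120 N, or if a joint passes its speed limit or range.

ROBOT

A 6-joint arm with a two-finger parallel gripper is mounted at the origin on the work surface. World frame = base frame: x ahead of the robot, y to its left, z up, the work surface at z = 0. Lengths are in m, angles in rad, forces in N, time in s.
With the tool pointing down it reaches from about 0.375 to 0.9 m from the base axis. Payload 3.1 kg.
Tool frame: the origin (TCP) lies at the very end of the fingers, on their centre line; the grasp point (between the pads) lies 19 mm behind it; z points along the fingers, y is the line along which they close (so a half turn about z gives the same grasp; the last joint's range is limited). The gripper opens to 87 mm and grips with 3 to 60 N. Pads are 19 mm wide; open, the fingers measure 117 mm over their backs; the gripper's body (75 mm by 190 mm) begins 51 mm behind the grasp point.
Start: joints at [1.01, 0.527, 1.433, -0, 1.181, -0.178], TCP at [0.233, 0.58, 0.193] pointing down, gripper open.
Joint ranges: [-3.08, 3.08], [-0.75, 2.2], [0.22, 2.44], [-1.43, 4.57], [0, 2.65], [-2.85, 2.85]. Speed limits (rad/s): [2.79, 2.79, 3.14, 3.14, 3.14, 3.14].

INTERFACE

Orientations are given as a unit quaternion [x, y, z, w].
In Python, from rig import status, viewer, robot gives the robot as it stands.
- The arm moves only by the tool arm_command, never from a script. Its arguments are lists of equal length, an entry for each row: "delta_rot": the turn, a rotation vector about the tool's x, y, z in degrees, a list of three; "delta_pos": the shift along the tool's x, y, z in m, a list of three; "gripper": the closure, from -1 (fully open) to 1 (shut). In form: {"delta_rot": [[rx, ry, rz], ...], "delta_pos": [[dx, dy, dz], ...], "gripper": [gripper, ...]}. A call has 1 to 12 rows; each row is the pose to reach, as a shift and turn from the pose commanded when the call began, along the tool's axes at that moment; what a row does not reach only later rows make up. A row lasts 1/12 s, in which the tool goes at most 41.7 mm and 7.16 degrees, less where a joint would pass 70% of its speed; a pose out of reach is approached as far as the arm can. A call with a gripper value outside its range is refused whole. The fingers move at their own pace and stop on an object; "grip_force" is the grip in N (left out, the last holds). Time passes only in rows, so rows that repeat a pose let the fingers close. It gives the time, the measured TCP pose, the force, the opening and the grip force at its end, in the units of the state.
- status.get_obs(): the state, without advancing time (a new reading comes with each control period).
- viewer.camera(name): name is "side" or "top"; returns a dict with "pixels" (384x512x3 uint8, blue, green, red), "fx", "fy", "cx", "cy" (pixels), "pose" (4x4, takes a point from camera to world coordinates). Camera axes: x right, y down, z forward; pixel columns grow to the right and rows downward; lengths in m; the calibration is good to about 2 mm. A picture is of the moment at which its call begins. There is no depth.
- robot.hand_in(): hands the job in; it is judged then, once.
The state is a dict: "time": time; "q": joint angles; "joint_velocities": joint speeds; "joint_torque": joint torques, N m; "position": TCP position; "tool_rot": TCP orientation; "ft_force": force on the tool from outside, world axes, zero at the start; "moment": the same for the moment, N m; "grip_width": finger opening in m; "grip_force": force on a finger pad.
Only numpy, scipy, OpenCV 4.12 (cv2) and the standard library are available. Lean on these libraries where they do the work, as an engineer would, in place of code of your own. Each camera call takes 0.05 s, during which the arm holds its last target. There are 200 camera calls.

## Working session

There is one attempt and no reset: what is moved stays moved. The work goes in short steps, Python scripts to look and compute and a tool call to move; the robot and the scene stay as the last step left them, time stands still between calls to the robot, and variables do not carry over. Pictures are saved under pics/ and viewed, at most 10 in all, crops included, and the job is handed in when it is done.

Besides the shell and the picture viewer there is one more tool, called after ">>>" as name(argument=value, ...) on one line, values as JSON. arm_command: Moves the arm, as the interface text tells. Its arguments: {"type":"object","properties":{"delta_rot":{"type":"array","items":{"type":"array","items":{"type":"number"}}},"delta_pos":{"type":"array","items":{"type":"array","items":{"type":"number"}}},"gripper":{"type":"array","items":{"type":"number"}},"grip_force":{"type":"number"}},"required":["delta_rot","delta_pos","gripper"]}

```bash
mkdir -p pics; ls; python3 - <<'E'
from rig import status, viewer, robot
import cv2,numpy as np
print(status.get_obs())
for n in ["side","top"]:
    c=viewer.camera(n); cv2.imwrite(f"pics/{n}0.png",cv2.resize(c["pixels"],(800,600),interpolation=cv2.INTER_CUBIC))
    print(n,c["fx"],c["fy"],c["cx"],c["cy"],c["pose"].round(4).tolist() if hasattr(c["pose"],'round') else c["pose"])
E
```

```text
pics
{'time': 0.0, 'q': array([ 1.00950057e+00,  5.28442765e-01,  1.43386914e+00, -3.09027509e-05,
        1.18140420e+00, -1.78506345e-01]), 'joint_velocities': array([ 0.0005685 , -0.0004774 , -0.00034211,  0.00032073, -0.00045837,
       -0.00096777]), 'joint_torque': array([-1.61853964e-04, -4.40037632e+01, -1.76592493e+01,  6.32674713e-02,
        5.81607269e-02, -1.83167340e-04]), 'position': array([0.23300709, 0.57910171, 0.19229663]), 'tool_rot': array([ 1.90222439e-01,  9.81740442e-01, -9.95077710e-04, -3.70515735e-04]), 'ft_force': array([0.12510581, 0.21499011, 0.26600718]), 'moment': array([-0.00449705,  0.0480288 ,  0.02337993]), 'grip_force': 0.0, 'grip_width': 0.08707743963144768}
side 398.1678430539913 398.1678430539913 254.85585330095742 188.80937728658978 [[0.943, -0.1581, 0.2928, 0.207], [-0.3325, -0.4774, 0.8133, -0.8586], [0.0112, -0.8643, -0.5028, 0.6255], [0.0, 0.0, 0.0, 1.0]]
top 482.3399823646023 482.3399823646023 249.57640458640373 189.39629273331713 [[-0.0002, -0.9963, 0.0854, 0.3726], [-1.0, 0.0006, 0.0055, -0.0331], [-0.0055, -0.0854, -0.9963, 1.5053], [0.0, 0.0, 0.0, 1.0]]
```

View pics/side0.png

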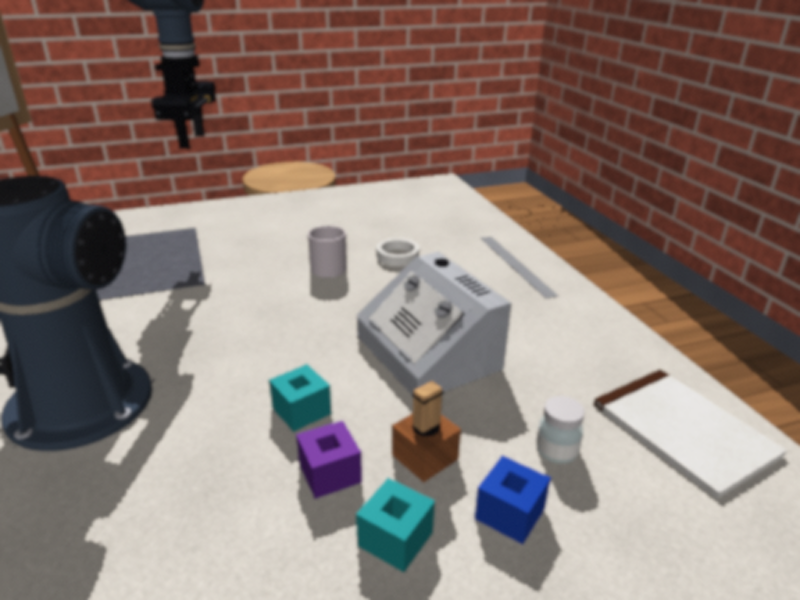

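View pics/top0.png

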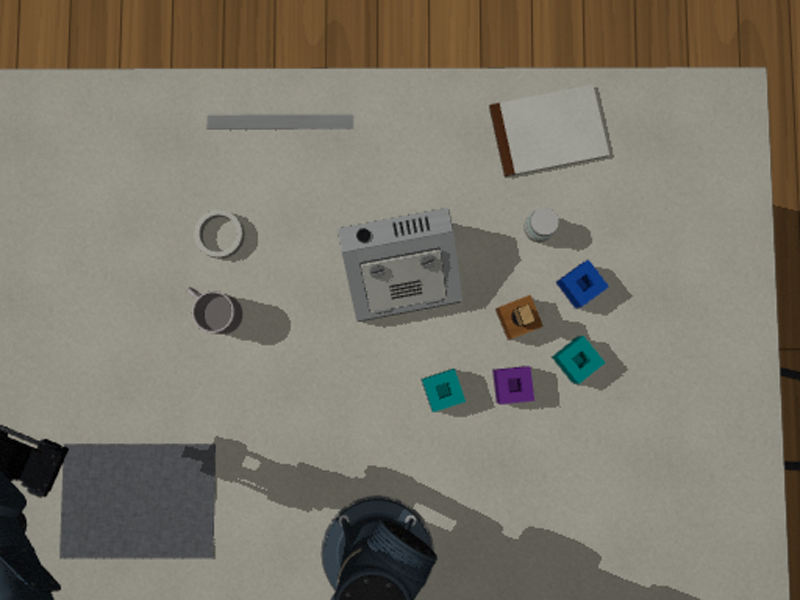

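The side view shows the stand at about (425,445) with the screwdriver at (428,405) and the case at (435,320). In the top view the stand is at (519,317) and the case at (402,265). Next I'll zoom in.

```bash
cat > h.py <<'E'
import cv2,numpy as np
from rig import status, viewer, robot
from scipy.spatial.transform import Rotation as R
from scipy.optimize import least_squares
def proj(c,P):
    P=np.atleast_2d(P); T=c["pose"]; q=(P-T[:3,3])@T[:3,:3]
    return np.c_[c["fx"]*q[:,0]/q[:,2]+c["cx"],c["fy"]*q[:,1]/q[:,2]+c["cy"]]
def crop(im,x,y,w,h,s): return cv2.resize(im[y:y+h,x:x+w],None,fx=s,fy=s,interpolation=cv2.INTER_CUBIC)
E
python3 - <<'E'
from h import *
import pickle
S=viewer.camera("side");T=viewer.camera("top"); pickle.dump((S,T),open("c0.pkl","wb"))
a=np.zeros((500,800,3),np.uint8); a[:,:525]=crop(S["pixels"],225,155,105,100,5); a[:360,525:]=crop(S["pixels"],245,238,55,72,5)
cv2.imwrite("pics/s1.png",a); cv2.imwrite("pics/t1.png",crop(T["pixels"],205,125,150,100,5.3333))
E
```

```text
(no output)
```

View pics/s1.png

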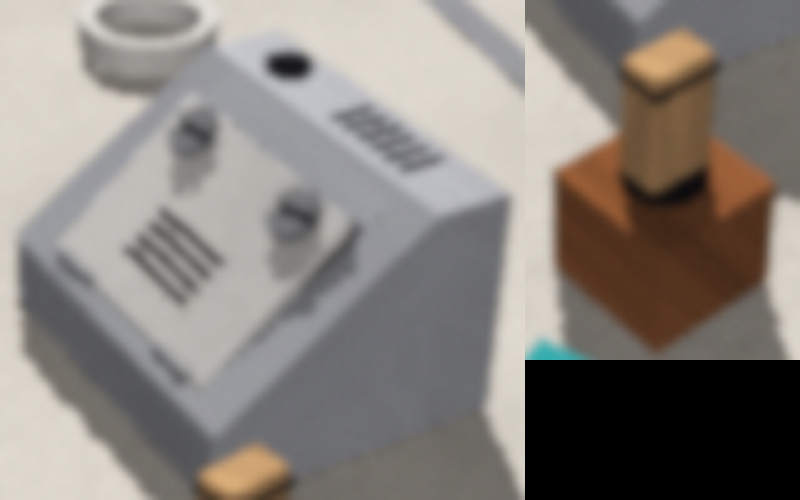

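View pics/t1.png

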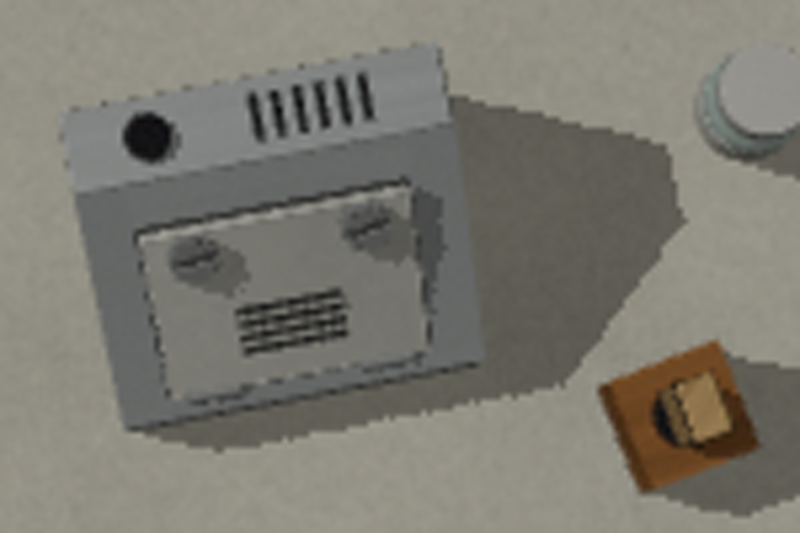

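Corners of the case, stand and handle are readable in both crops, e.g. top-view case front edge (127,430)–(483,362) and stand (601,388)…(645,492). The screw slots are visible too, tilted slightly counter-clockwise from the hatch width.

```bash
cat > fit.py <<'E'
from h import *
import pickle
S,T=pickle.load(open("c0.pkl","rb"))
u=lambda p,s,o:(np.array(p,float)+.5)/s-.5+np.array(o)
s1=lambda p:u(p,5,(225,155)); s2=lambda p:u((p[0]-525,p[1]),5,(245,238)); t=lambda p:u(p,5.3333,(205,125))
def fit(obj,x0,free_z=True):
    def f(x):
        M=R.from_euler('z',x[2]).as_matrix(); r=[]
        for c,P,p in obj: r+=list((proj(c,np.array(P)/1000@M.T+[x[0],x[1],x[3]])[0]-p))
        return np.array(r)
    s=least_squares(f,x0,loss='soft_l1'); print(s.x.round(4),np.abs(f(s.x)).reshape(-1,2).max(1).round(2)); return s.x
if __name__=="__main__":
    A=[(T,(95,105,131),t((65,112))),(T,(95,-105,131),t((440,46))),(T,(48,105,131),t((78,191))),(T,(48,-105,131),t((456,122))),(T,(-75,105,45),t((127,430))),(T,(-75,-105,45),t((483,362))),
    (S,(95,-105,131),s1((508,198))),(S,(48,-105,131),s1((437,217))),(S,(95,105,131),s1((278,32))),(S,(48,105,131),s1((218,47))),(S,(-75,-105,45),s1((213,435))),(S,(-75,105,45),s1((20,232))),(S,(95,-105,0),s1((485,412)))]
    c=fit(A,[.55,0,-.2,0]); 
    print("case, top only/side only"); fit(A[:6],c); fit(A[6:],c)
    # stand: corners
    B=[(T,(33,33,55),t((608,384))),(T,(33,-33,55),t((717,343))),(T,(-33,-33,55),t((758,447))),(T,(-33,33,55),t((650,490))),
       (S,(-33,33,55),s2((556,177))),(S,(33,-33,55),s2((772,187))),(S,(-33,-33,0),s2((655,350))),(S,(-33,33,0),s2((557,270))),(S,(33,-33,0),s2((765,285)))]
    print("stand");st=fit(B,[.45,-.24,.3,0])
    D=[(T,(17,11,65),t((675,385))),(T,(17,-11,65),t((718,372))),(T,(-17,-11,65),t((733,432))),(T,(-17,11,65),t((692,445))),
       (S,(17,11,65),s2((683,32))),(S,(-17,11,65),s2((625,65))),(S,(17,-11,65),s2((717,62))),(S,(-17,-11,65),s2((658,95)))]
    print("driver");fit(D,[st[0],st[1],.25,.055])
    # slots, on plane of head top, hatch 0.09 open
    Mz=R.from_euler('z',c[2]).as_matrix()
    def ray(cam,p):
        d=np.array([(p[0]-cam["cx"])/cam["fx"],(p[1]-cam["cy"])/cam["fy"],1]); return cam["pose"][:3,3],cam["pose"][:3,:3]@d
    a=np.radians(35)+.09; up=np.array([np.cos(a),0,np.sin(a)]); n=np.array([-np.sin(a),0,np.cos(a)]); h=np.array([-.0652,0,.0519])
    o=np.array([c[0],c[1],c[3]])
    for nm,cam,pq in [("L",T,[t((175,264)),t((215,252))]),("R",T,[t((348,231)),t((388,215))]),("L",S,[s1((180,137)),s1((213,128))]),("R",S,[s1((280,211)),s1((318,222))])]:
        Q=[]
        for p in pq:
            C,d=ray(cam,p); C=Mz.T@(C-o); d=Mz.T@d
            l=((h+.007*n-C)@n)/(d@n); P=C+l*d-h; Q.append((P@up,P[1]))
        Q=np.array(Q); d=Q[0]-Q[1]   # towards +y
        print(nm,"centre up,y",Q.mean(0).round(4),"turn", np.arctan2(d[0],d[1]).round(3))
E
python3 fit.py
```

```text
[ 0.5437 -0.0483  0.1763 -0.0012] [0.89 0.76 0.62 0.82 0.88 0.45 1.38 0.62 0.74 1.61 1.12 1.11 0.79]
case, top only/side only
[ 0.5458 -0.0491  0.1793 -0.0173] [0.29 0.42 0.83 0.97 0.85 0.31]
[ 0.5512 -0.0327  0.173  -0.0115] [0.57 0.59 0.95 1.06 0.13 0.07 0.68]
stand
[ 0.458  -0.2757  0.37   -0.0038] [0.5  0.7  0.24 0.16 0.69 0.54 1.72 1.02 0.38]
driver
[ 0.4582 -0.2768  0.3169  0.0498] [0.21 0.81 0.24 0.7  0.4  1.03 0.5  0.67]
L centre up,y [0.0964 0.0473] turn -0.138
R centre up,y [ 0.0991 -0.0484] turn -0.245
L centre up,y [0.0948 0.0428] turn -0.794
R centre up,y [ 0.0955 -0.0544] turn -0.311
```

```bash
cat >> h.py <<'E'
def tgt(pos,Rm,o=None):
    "print delta from the measured pose to (pos, Rm)"
    o=o or status.get_obs(); A=R.from_quat(o["tool_rot"])
    rv=(A.inv()*R.from_matrix(Rm)).as_rotvec(degrees=True); d=A.inv().apply(np.array(pos)-o["position"])
    print("rot",rv.round(2),"pos",d.round(4)); return rv,d
def down(psi): # tool down, x heading psi
    c,s=np.cos(psi),np.sin(psi); return np.array([[c,s,0],[s,-c,0],[0,0,-1.]])
def st():
    o=status.get_obs(); print("t",round(o["time"],2),"p",o["position"].round(4),"q",o["q"].round(3),"F",o["ft_force"].round(2),"M",o["moment"].round(3),"grip",round(o["grip_width"],4),round(o["grip_force"],1)); return o
E
python3 - <<'E'
from h import *
tgt((.42,.15,.20),down(1.55))
E
```

```text
rot [-7.000e-02  3.000e-02  6.926e+01] pos [-0.3337 -0.3285 -0.007 ]
```

>>> arm_command(delta_rot=[[0,0,69],[0,0,69],[0,0,69],[0,0,69],[0,0,69],[0,0,69],[0,0,69],[0,0,69],[0,0,69],[0,0,69],[0,0,69],[0,0,69]], delta_pos=[[-0.334,-0.3285,-0.007],[-0.334,-0.3285,-0.007],[-0.334,-0.3285,-0.007],[-0.334,-0.3285,-0.007],[-0.334,-0.3285,-0.007],[-0.334,-0.3285,-0.007],[-0.334,-0.3285,-0.007],[-0.334,-0.3285,-0.007],[-0.334,-0.3285,-0.007],[-0.334,-0.3285,-0.007],[-0.334,-0.3285,-0.007],[-0.334,-0.3285,-0.007]], gripper=[-1,-1,-1,-1,-1,-1,-1,-1,-1,-1,-1,-1])

```text
time: 1.2
position: [0.4235, 0.1457, 0.2006]
tool_rot: [0.715, 0.7, 0.0, 0.002]
ft_force: [0.0, -0.2, 0.4]
grip_width: 0.0872
grip_force: 0.0
```

```bash
python3 - <<'E'
from h import *
st(); tgt((.458,-.2765,.19),down(.34))
E
```

```text
t 1.2 p [0.4235 0.1457 0.2006] q [ 0.082  0.278  1.851 -0.003  1.01   0.105] F [ 0.02 -0.23  0.43] M [-0.045  0.05  -0.018] grip 0.0872 0.0
rot [ 2.20e-01 -1.00e-02  6.93e+01] pos [-0.4213  0.0434  0.0116]
```

>>> arm_command(delta_rot=[[0,0,69],[0,0,69],[0,0,69],[0,0,69],[0,0,69],[0,0,69],[0,0,69],[0,0,69],[0,0,69],[0,0,69],[0,0,69],[0,0,69]], delta_pos=[[-0.421,0.043,0.01],[-0.421,0.043,0.01],[-0.421,0.043,0.01],[-0.421,0.043,0.01],[-0.421,0.043,0.01],[-0.421,0.043,0.01],[-0.421,0.043,0.01],[-0.421,0.043,0.01],[-0.421,0.043,0.01],[-0.421,0.043,0.01],[-0.421,0.043,0.01],[-0.421,0.043,0.01]], gripper=[-1,-1,-1,-1,-1,-1,-1,-1,-1,-1,-1,-1])

```text
time: 2.2
position: [0.4571, -0.2742, 0.1899]
tool_rot: [0.985, 0.173, 0.0, 0.0]
ft_force: [-0.5, 0.1, 0.1]
grip_width: 0.0869
grip_force: 0.0
```

```bash
python3 - <<'E'
from h import *
st(); tgt((.458,-.2765,.078),down(.34))
S=viewer.camera("side");
cv2.imwrite("pics/s2.png",crop(S["pixels"],225,180,100,110,5))
E
```

```text
t 2.2 p [ 0.4571 -0.2742  0.1899] q [-0.75   0.408  1.667 -0.     1.065  0.474] F [-0.5   0.15  0.13] M [-0.009  0.195  0.004] grip 0.0869 0.0
rot [ 0.05 -0.03  0.41] pos [-0.      0.0024  0.1119]
```

View pics/s2.png

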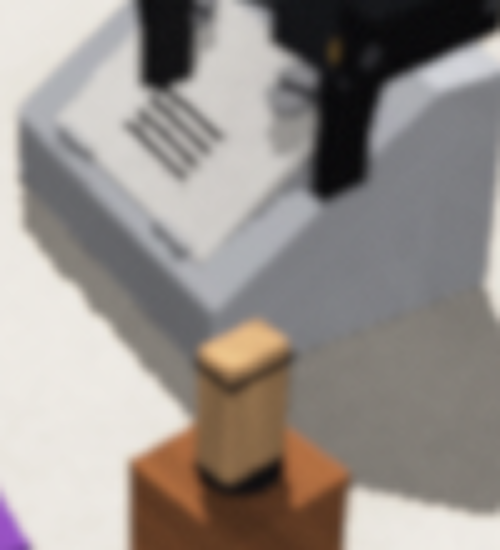

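The side crop shows the open fingers straddling the handle (tips at (165,85) and (340,195), handle top at (247,348)). I'll descend and grip.

>>> arm_command(delta_rot=[[0,0,0],[0,0,0],[0,0,0],[0,0,0],[0,0,0],[0,0,0],[0,0,0],[0,0,0],[0,0,0],[0,0,0],[0,0,0],[0,0,0]], delta_pos=[[0,0.0,0.03],[0,0.0,0.06],[0,0.0,0.09],[0,0.0,0.11],[0,0.0,0.112],[0,0,0.112],[0,0,0.112],[0,0,0.112],[0,0,0.112],[0,0,0.112],[0,0,0.112],[0,0,0.112]], gripper=[-1,-1,-1,-1,0.3,0.5,0.5,0.5,0.5,0.5,0.5,0.5], grip_force=10)

```text
time: 3.25
position: [0.4569, -0.2716, 0.0788]
tool_rot: [0.985, 0.174, 0.0, 0.0]
ft_force: [0.4, -0.6, 0.6]
grip_width: 0.0417
grip_force: 0.0
```

```bash
python3 - <<'E'
from h import *
st()
E
```

```text
t 3.25 p [ 0.4569 -0.2716  0.0788] q [-0.747  0.572  1.771  0.     0.798  0.474] F [ 0.38 -0.58  0.58] M [-0.066  0.16  -0.025] grip 0.0417 0.0
```

>>> arm_command(delta_rot=[[0,0,0],[0,0,0],[0,0,0],[0,0,0],[0,0,0],[0,0,0],[0,0,0],[0,0,0]], delta_pos=[[0,0,0],[0,0,0],[0,0,0],[0,0,0],[0,0,0],[0,0,0],[0,0,0],[0,0,0]], gripper=[1,1,1,1,1,1,1,1], grip_force=40)

```text
time: 3.92
position: [0.4568, -0.2715, 0.0783]
tool_rot: [0.985, 0.174, 0.0, 0.0]
ft_force: [-0.0, -0.7, 0.5]
grip_width: 0.022
grip_force: 39.4
```

```bash
python3 - <<'E'
from h import *
st()
E
```

```text
t 3.92 p [ 0.4568 -0.2715  0.0783] q [-0.747  0.573  1.771 -0.     0.797  0.474] F [-0.05 -0.68  0.55] M [-0.183  0.109  0.107] grip 0.022 39.4
```

```bash
cat >> h.py <<'E'
CASE=np.array([.544,-.048,0]); YAW=.177; L=.0693
def screw(side,th,out,upoff=0,yoff=0,open_=0):
    "TCP pose with the tip at the screw's head point + out along normal"
    Mz=R.from_euler('z',YAW).as_matrix(); a=np.radians(35)+open_
    up=Mz@[np.cos(a),0,np.sin(a)]; n=Mz@[-np.sin(a),0,np.cos(a)]; y=Mz@[0,1,0]
    h=CASE+Mz@[-.0652,0,.0519]
    P=h+(.094+upoff)*up+(.007+out)*n+((.048 if side=="L" else -.048)+yoff)*y
    x=np.cos(th)*y+np.sin(th)*up; z=-n
    return P+L*n, np.c_[x,np.cross(z,x),z]
E
python3 - <<'E'
from h import *
o=status.get_obs(); o["position"]=o["position"]+[0,0,.15]
p,Rm=screw("R",-.245,.04); print(p); tgt(p,Rm,o)
E
```

```text
[ 0.4984029  -0.10491788  0.20108357]
rot [-32.81  21.34 -90.88] pos [ 0.0963 -0.1422  0.0272]
```

>>> arm_command(delta_rot=[[0,0,0],[0,0,0],[0,0,0],[0,0,0],[0,0,0],[0,0,0]], delta_pos=[[0,0,-0.02],[0,0,-0.05],[0,0,-0.08],[0,0,-0.115],[0,0,-0.15],[0,0,-0.15]], gripper=[1,1,1,1,1,1], grip_force=60)

```text
time: 4.42
position: [0.46, -0.274, 0.2348]
tool_rot: [0.985, 0.174, 0.004, 0.005]
ft_force: [1.1, -0.8, -0.9]
grip_width: 0.0217
grip_force: 59.1
```

```bash
python3 - <<'E'
from h import *
p,Rm=screw("R",-.245,.08); print(p); tgt(p,Rm)
E
```

```text
[ 0.4758183  -0.10895763  0.23384965]
rot [-32.02  21.57 -90.78] pos [ 0.0715 -0.1496 -0.0003]
```

>>> arm_command(delta_rot=[[-2.3,1.5,-6.5],[-4.6,3.1,-13],[-6.9,4.6,-19.5],[-9.1,6.2,-26],[-11.4,7.7,-32.4],[-13.7,9.2,-38.9],[-16,10.8,-45.4],[-18.3,12.3,-51.9],[-20.6,13.9,-58.4],[-22.9,15.4,-64.8],[-27.4,18.5,-77.8],[-32,21.57,-90.8]], delta_pos=[[0.005,-0.011,0],[0.01,-0.021,0],[0.015,-0.032,0],[0.02,-0.043,0],[0.026,-0.053,0],[0.031,-0.064,0],[0.036,-0.075,0],[0.041,-0.086,0],[0.046,-0.096,0],[0.051,-0.107,0],[0.061,-0.128,0],[0.0715,-0.15,0]], gripper=[1,1,1,1,1,1,1,1,1,1,1,1])

```text
time: 5.42
position: [0.4712, -0.106, 0.2273]
tool_rot: [0.633, 0.73, 0.18, 0.185]
ft_force: [0.5, 0.5, -1.5]
grip_width: 0.0215
grip_force: 59.1
```

```bash
python3 - <<'E'
from h import *
st(); p,Rm=screw("R",-.245,.03,open_=.09); print(p); tgt(p,Rm); p,Rm=screw("R",-.245,.03);tgt(p,Rm)
E
```

```text
t 5.42 p [ 0.4712 -0.106   0.2273] q [-0.71   0.136  2.133  0.674  0.588 -1.368] F [ 0.54  0.51 -1.49] M [-0.046  0.447 -0.019] grip 0.0215 59.1
[ 0.49151102 -0.10615064  0.19376209]
rot [-10.79   2.21 -14.75] pos [-0.0013  0.0008  0.0392]
rot [ -5.65   2.8  -14.93] pos [-0.0007  0.0114  0.0463]
```

```bash
python3 - <<'E'
from h import *
p,Rm=screw("R",-.245,.025);tgt(p,Rm)
E
```

```text
rot [ -5.65   2.8  -14.93] pos [-0.0004  0.0118  0.0512]
```

>>> arm_command(delta_rot=[[-2,1,-5],[-4,2,-10],[-5.6,2.8,-14.9],[-5.6,2.8,-14.9],[-5.6,2.8,-14.9],[-5.6,2.8,-14.9]], delta_pos=[[0,0.004,0.012],[0,0.008,0.025],[0,0.011,0.038],[-0.001,0.011,0.05],[-0.001,0.011,0.051],[-0.001,0.011,0.051]], gripper=[1,1,1,1,1,1])

```text
time: 5.92
position: [0.5062, -0.1048, 0.1881]
tool_rot: [0.521, 0.799, 0.205, 0.218]
ft_force: [-1.5, 0.6, -0.3]
grip_width: 0.0215
grip_force: 59.1
```

```bash
python3 - <<'E'
from h import *
st();p,Rm=screw("R",-.245,.025);tgt(p,Rm)
S=viewer.camera("side");T=viewer.camera("top"); o=status.get_obs()
A=R.from_quat(o["tool_rot"]); tip=o["position"]+A.apply([0,0,L]); print("tip",tip, proj(S,tip),proj(T,tip))
p,_=screw("R",0,-L,open_=.09); print("head",p,proj(S,p),proj(T,p)); print((R.from_matrix(Rm).inv()*A).as_rotvec())
a=np.zeros((600,800,3),np.uint8); b=crop(S["pixels"],250,165,50,60,10); a[:,:500]=b; c=crop(T["pixels"],245,140,50,60,6); a[:360,500:]=c
cv2.imwrite("pics/m1.png",a)
import pickle; pickle.dump((S,T,o),open("c1.pkl","wb"))
E
```

```text
t 5.92 p [ 0.5062 -0.1048  0.1881] q [-0.736  0.289  2.163  1.059  0.544 -2.044] F [-1.49  0.61 -0.35] M [-0.086  0.515 -0.024] grip 0.0215 59.1
rot [-0.2  -0.06 -0.42] pos [ 0.001   0.0014 -0.0001]
tip [ 0.5456973  -0.09814428  0.13260933] [[280.03856051 192.69734784]] [[274.91953699 170.12332508]]
head [ 0.55454704 -0.09487527  0.11786864] [[282.60017521 196.62873468]] [[273.53860312 167.72881176]]
[ 0.00195274 -0.0011611   0.0051771 ]
```

View pics/m1.png

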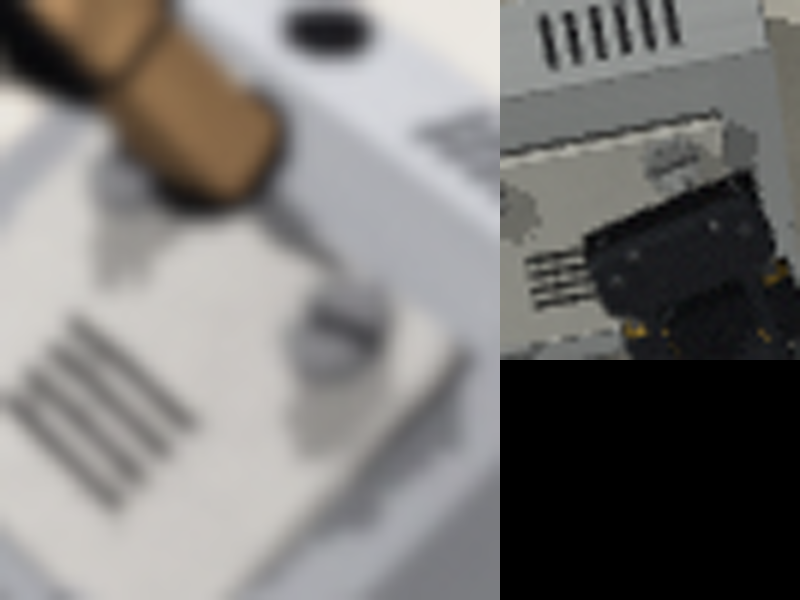

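The side crop shows the blade as a dark streak ending near (345,275), with the right screw's head at about (343,330) and its slot nearly parallel to the blade. I'll overlay the model to measure the offset.

```bash
cat > ov.py <<'E'
from h import *
import pickle
S,T,o=pickle.load(open("c1.pkl","rb")); s=12; O=(258,165)
im=crop(S["pixels"],O[0],O[1],50,48,s)
A=R.from_quat(o["tool_rot"]); dm=lambda P: o["position"]+A.apply([0,0,L])+A.apply(np.array(P,float)/1000*[1,1,-1])
def draw(P,col): 
    q=((proj(S,np.array(P))-O+.5)*s-.5).round().astype(int); cv2.polylines(im,[q],False,col,1)
th=np.linspace(0,6.29,50); ci=lambda r,z:[dm((r*np.cos(a),r*np.sin(a),z)) for a in th]
draw(ci(19,46),(0,255,0)); draw(ci(19,51),(0,255,0)); draw(ci(5,40),(255,0,0))
draw([dm(p) for p in [(-9,-1.2,0),(9,-1.2,0),(9,1.2,0),(-9,1.2,0),(-9,-1.2,0)]],(0,0,255))
draw([dm((0,0,0)),dm((0,0,46))],(0,255,255))
p,M=screw("R",-.245,-L,open_=.09)
draw([p+M@[.014*np.cos(a),.014*np.sin(a),0] for a in th],(0,0,255))
for y in(-2.75,2.75): draw([p+M@[.014,y/1000,0],p+M@[-.014,y/1000,0]],(255,0,255))
e=.001; 
for n,c in zip("xyz",np.eye(3)): print(n,((proj(S,p+M@c*.01)-proj(S,p))/10).round(3))
cv2.imwrite("pics/ov1.png",im)
E
python3 ov.py
```

```text
x [[-0.28  -0.106]]
y [[ 0.211 -0.337]]
z [[0.205 0.199]]
```

View pics/ov1.png

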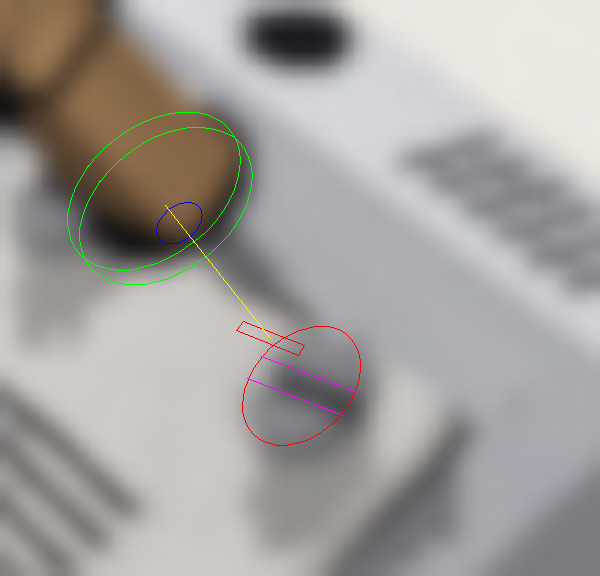

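>>> arm_command(delta_rot=[[0,0,0],[0,0,0],[0,0,0],[0,0,0]], delta_pos=[[0,-0.003,0.005],[0,-0.0065,0.01],[0,-0.0065,0.01],[0,-0.0065,0.01]], gripper=[1,1,1,1])

```text
time: 6.35
position: [0.5079, -0.1068, 0.1783]
tool_rot: [0.52, 0.799, 0.205, 0.22]
ft_force: [0.0, -0.4, -1.0]
grip_width: 0.0214
grip_force: 59.1
```

```bash
python3 - <<'E'
from h import *
import pickle
o=st(); p,Rm=screw("R",-.245,.015,upoff=-.0065);tgt(p,Rm)
S=viewer.camera("side"); pickle.dump((S,S,o),open("c1.pkl","wb"))
E
sed -i 's/^A=R.*get.*//; s/dm=lambda P: o\["position"\]+/OFF=np.array([0,.0065,0]); dm=lambda P: o["position"]+A.apply(OFF)+/; s/ov1/ov2/' ov.py; sed -i 's/^draw(ci(5,40).*//; s/im=crop.*/im=crop(S["pixels"],*O,50,48,s); raw=im.copy()/' ov.py
sed -i 's/O=(258,165)/O=(262,172)/;s/50,48,s/26,36,s/;s/s=12/s=15/' ov.py; sed -i 's/cv2.imwrite.*/cv2.imwrite("pics\/ov2.png",np.hstack([raw,im]))/' ov.py; python3 ov.py
```

```text
t 6.35 p [ 0.5079 -0.1068  0.1783] q [-0.738  0.316  2.173  1.122  0.526 -2.119] F [ 0.05 -0.44 -0.95] M [-0.179  0.506 -0.025] grip 0.0214 59.1
rot [-0.06  0.14 -0.25] pos [0.0036 0.0001 0.0012]
x [[-0.28  -0.106]]
y [[ 0.211 -0.337]]
z [[0.205 0.199]]
```

View pics/ov2.png

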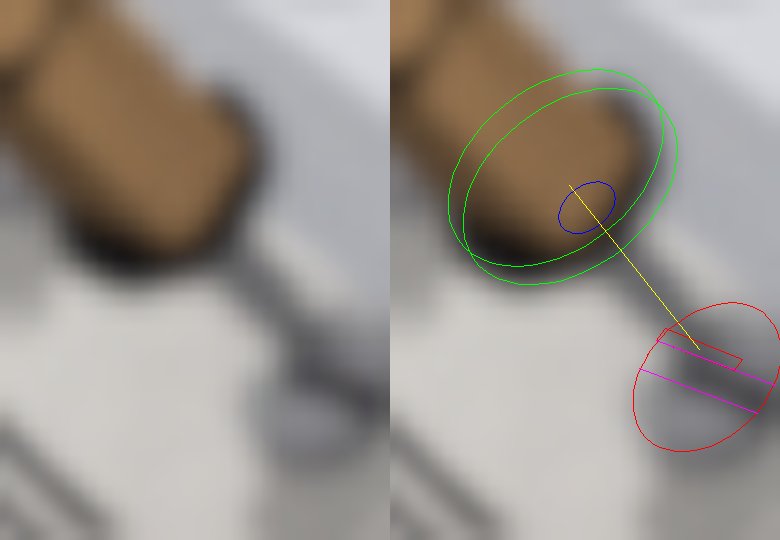

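The overlay puts the driver about 6.5 mm off along tool y, and flange and shaft now fit that. The blade is still about 1.5–2 mm too high on the slope compared with the slot (centre line near (723,383)). I'll correct that and make contact.

>>> arm_command(delta_rot=[[0,0,0],[0,0,0],[0,0,0],[0,0,0],[0,0,0],[0,0,0],[0,0,0]], delta_pos=[[0,-0.0015,0.003],[0,-0.0015,0.006],[0,-0.0015,0.008],[0,-0.0015,0.01],[0,-0.0015,0.011],[0,-0.0015,0.012],[0,-0.0015,0.012]], gripper=[1,1,1,1,1,1,1])

```text
time: 6.98
position: [0.5137, -0.1064, 0.1668]
tool_rot: [0.52, 0.799, 0.205, 0.22]
ft_force: [-0.4, 0.2, -0.4]
grip_width: 0.0215
grip_force: 59.1
```

```bash
cat >> h.py <<'E'
def rep(side="R",th=-.245,base=np.array([-.1,-.2,-.9])):
    o=st(); A=R.from_quat(o["tool_rot"]); print("Ftool",A.inv().apply(o["ft_force"]).round(2),"Mtool",A.inv().apply(o["moment"]).round(3))
    p,Rm=screw(side,th,0); B=R.from_matrix(Rm); d=B.inv().apply(o["position"]-p)
    print("rel tool (mm, z+ = deeper than home top)",(d*1000).round(2),"rot deg",(B.inv()*A).as_rotvec(degrees=True).round(2))
E
python3 -c "from h import *; rep()"
```

```text
t 6.98 p [ 0.5137 -0.1064  0.1668] q [-0.725  0.35   2.173  1.181  0.506 -2.175] F [-0.42  0.18 -0.39] M [-0.158  0.556  0.046] grip 0.0215 59.1
Ftool [ 0.37 -0.46  0.1 ] Mtool [ 0.564  0.117 -0.072]
rel tool (mm, z+ = deeper than home top) [-2.18 -8.27 -3.41] rot deg [ 0.08 -0.11  0.25]
```

>>> arm_command(delta_rot=[[0,0,0],[0,0,0],[0,0,0],[0,0,0],[0,0,0]], delta_pos=[[0,0,0.001],[0,0,0.002],[0,0,0.003],[0,0,0.004],[0,0,0.004]], gripper=[1,1,1,1,1])

```text
time: 7.4
position: [0.516, -0.106, 0.1639]
tool_rot: [0.52, 0.799, 0.205, 0.22]
ft_force: [-3.0, -1.1, 3.5]
grip_width: 0.0216
grip_force: 59.3
```

```bash
python3 -c "from h import *; rep()"
```

```text
t 7.4 p [ 0.516  -0.106   0.1639] q [-0.72   0.359  2.173  1.199  0.499 -2.19 ] F [-3.02 -1.12  3.49] M [-0.097  0.463  0.057] grip 0.0216 59.3
Ftool [-0.42 -0.72 -4.67] Mtool [ 0.454  0.133 -0.055]
rel tool (mm, z+ = deeper than home top) [-2.29 -8.11  0.29] rot deg [ 0.06 -0.14  0.25]
```

>>> arm_command(delta_rot=[[0,0,0],[0,0,0],[0,0,0]], delta_pos=[[0,-0.001,0],[0,-0.002,0],[0,-0.002,0]], gripper=[1,1,1])

```text
time: 7.65
position: [0.5147, -0.1068, 0.163]
tool_rot: [0.52, 0.799, 0.205, 0.22]
ft_force: [-2.8, -0.4, 5.0]
grip_width: 0.0213
grip_force: 59.5
```

```bash
python3 -c "from h import *; rep()"
```

```text
t 7.65 p [ 0.5147 -0.1068  0.163 ] q [-0.724  0.361  2.176  1.207  0.501 -2.203] F [-2.83 -0.42  5.04] M [0.119 0.033 0.068] grip 0.0213 59.5
Ftool [-0.07  0.55 -5.76] Mtool [-0.022  0.138  0.015]
rel tool (mm, z+ = deeper than home top) [-2.4  -9.83  0.23] rot deg [ 0.01 -0.14  0.26]
```

>>> arm_command(delta_rot=[[0,0,0],[0,0,0],[0,0,0],[0,0,0]], delta_pos=[[0,0.001,0],[0,0.002,0],[0,0.003,0],[0,0.004,0]], gripper=[1,1,1,1])

```text
time: 7.98
position: [0.5165, -0.1056, 0.1642]
tool_rot: [0.521, 0.8, 0.203, 0.219]
ft_force: [-4.8, -1.4, 1.2]
grip_width: 0.0213
grip_force: 58.9
```

```bash
python3 -c "from h import *; rep()"
```

```text
t 7.98 p [ 0.5165 -0.1056  0.1642] q [-0.715  0.358  2.17   1.189  0.497 -2.177] F [-4.85 -1.38  1.23] M [-0.442  1.217 -0.151] grip 0.0213 58.9
Ftool [ 0.31 -3.44 -3.87] Mtool [ 1.303  0.045 -0.007]
rel tool (mm, z+ = deeper than home top) [-2.15 -7.4   0.42] rot deg [ 0.23 -0.16  0.23]
```

>>> arm_command(delta_rot=[[0,0,0],[0,0,0],[0,0,0],[0,0,0],[0,0,0]], delta_pos=[[0,-0.002,0],[0,-0.004,0],[0,-0.006,0],[0,-0.0065,0],[0,-0.0065,0]], gripper=[1,1,1,1,1])

```text
time: 8.4
position: [0.5137, -0.1075, 0.1621]
tool_rot: [0.52, 0.799, 0.206, 0.22]
ft_force: [-0.6, 1.6, 6.0]
grip_width: 0.0216
grip_force: 59.9
```

```bash
python3 -c "from h import *; rep()"
```

```text
t 8.4 p [ 0.5137 -0.1075  0.1621] q [-0.73   0.363  2.18   1.218  0.503 -2.22 ] F [-0.63  1.59  6.01] M [ 0.286 -0.517  0.187] grip 0.0216 59.9
Ftool [ 0.87  3.48 -5.12] Mtool [-0.606  0.123 -0.042]
rel tool (mm, z+ = deeper than home top) [ -2.54 -11.33   0.28] rot deg [-0.12 -0.1   0.3 ]
```

>>> arm_command(delta_rot=[[0,0,0],[0,0,0],[0,0,0],[0,0,0],[0,0,0],[0,0,0],[0,0,0]], delta_pos=[[0,0.0025,0.001],[0,0.0025,0.002],[0,0.0025,0.003],[0,0.0027,0.004],[0,0.0028,0.005],[0,0.003,0.006],[0,0.003,0.006]], gripper=[1,1,1,1,1,1,1])

```text
time: 8.98
position: [0.5184, -0.1061, 0.1579]
tool_rot: [0.52, 0.799, 0.205, 0.22]
ft_force: [-1.4, -0.3, 5.2]
grip_width: 0.0219
grip_force: 59.5
```

```bash
python3 -c "from h import *; rep()"
```

```text
t 8.98 p [ 0.5184 -0.1061  0.1579] q [-0.715  0.376  2.174  1.232  0.491 -2.224] F [-1.45 -0.28  5.22] M [-0.029  0.085  0.043] grip 0.0219 59.5
Ftool [-0.46  1.73 -5.13] Mtool [ 0.083  0.034 -0.043]
rel tool (mm, z+ = deeper than home top) [-2.39 -9.7   6.5 ] rot deg [ 0.06 -0.13  0.26]
```

>>> arm_command(delta_rot=[[0,0,0],[0,0,0],[0,0,0],[0,0,0],[0,0,0],[0,0,0]], delta_pos=[[0,0,0.001],[0,0,0.002],[0,0,0.0025],[0,0,0.003],[0,0,0.0035],[0,0,0.0035]], gripper=[1,1,1,1,1,1])

```text
time: 9.48
position: [0.5192, -0.106, 0.1566]
tool_rot: [0.521, 0.799, 0.204, 0.221]
ft_force: [-19.0, -2.4, 27.8]
grip_width: 0.0218
grip_force: 60.2
```

```bash
python3 -c "from h import *; rep()"
```

```text
t 9.48 p [ 0.5192 -0.106   0.1566] q [-0.712  0.38   2.175  1.248  0.485 -2.238] F [-18.99  -2.39  27.84] M [-0.026  0.338  0.055] grip 0.0218 60.2
Ftool [  0.71   0.51 -33.77] Mtool [ 0.313  0.138 -0.027]
rel tool (mm, z+ = deeper than home top) [-2.46 -9.82  8.07] rot deg [ 0.05 -0.3   0.26]
```

```bash
cat >> h.py <<'E'
def turn(angs,c=(.0005,.0058),dz=0,c2=None):
    c=np.array(c)
    for a in angs:
        t=np.radians(a); r=np.array([[np.cos(t),-np.sin(t)],[np.sin(t),np.cos(t)]]); d=c-r@c
        print([0,0,a],[round(d[0],4),round(d[1],4),dz])
E
python3 -c "from h import *; turn([0,5,10,15,20,25,30,35,40,45,50,50],dz=-.0011)"
```

```text
[0, 0, 0] [np.float64(0.0), np.float64(0.0), -0.0011]
[0, 0, 5] [np.float64(0.0005), np.float64(-0.0), -0.0011]
[0, 0, 10] [np.float64(0.001), np.float64(0.0), -0.0011]
[0, 0, 15] [np.float64(0.0015), np.float64(0.0001), -0.0011]
[0, 0, 20] [np.float64(0.002), np.float64(0.0002), -0.0011]
[0, 0, 25] [np.float64(0.0025), np.float64(0.0003), -0.0011]
[0, 0, 30] [np.float64(0.003), np.float64(0.0005), -0.0011]
[0, 0, 35] [np.float64(0.0034), np.float64(0.0008), -0.0011]
[0, 0, 40] [np.float64(0.0038), np.float64(0.001), -0.0011]
[0, 0, 45] [np.float64(0.0042), np.float64(0.0013), -0.0011]
[0, 0, 50] [np.float64(0.0046), np.float64(0.0017), -0.0011]
[0, 0, 50] [np.float64(0.0046), np.float64(0.0017), -0.0011]
```

>>> arm_command(delta_rot=[[0,0,0],[0,0,5],[0,0,10],[0,0,15],[0,0,20],[0,0,25],[0,0,30],[0,0,35],[0,0,35]], delta_pos=[[0,0,-0.0011],[0.0005,0,-0.0011],[0.001,0,-0.0011],[0.0015,0.0001,-0.0011],[0.002,0.0002,-0.0011],[0.0025,0.0003,-0.0011],[0.003,0.0005,-0.0011],[0.0034,0.0008,-0.0011],[0.0034,0.0008,-0.0011]], gripper=[1,1,1,1,1,1,1,1,1])

```text
time: 10.23
position: [0.5185, -0.102, 0.1571]
tool_rot: [0.737, 0.605, 0.262, 0.148]
ft_force: [-13.3, -1.9, 19.6]
grip_width: 0.0221
grip_force: 60.0
```

```bash
python3 -c "from h import *; rep(th=-.245); turn([5,10,15,20,25,30,35,40,45])"
```

```text
t 10.23 p [ 0.5185 -0.102   0.1571] q [-0.706  0.378  2.179  1.251  0.484 -1.623] F [-13.28  -1.89  19.58] M [0.024 0.083 0.162] grip 0.0221 60.0
Ftool [  0.48   0.1  -23.73] Mtool [ 0.117  0.088 -0.111]
rel tool (mm, z+ = deeper than home top) [ 1.41 -8.52  7.62] rot deg [-0.06 -0.18 35.39]
[0, 0, 5] [np.float64(0.0005), np.float64(-0.0), 0]
[0, 0, 10] [np.float64(0.001), np.float64(0.0), 0]
[0, 0, 15] [np.float64(0.0015), np.float64(0.0001), 0]
[0, 0, 20] [np.float64(0.002), np.float64(0.0002), 0]
[0, 0, 25] [np.float64(0.0025), np.float64(0.0003), 0]
[0, 0, 30] [np.float64(0.003), np.float64(0.0005), 0]
[0, 0, 35] [np.float64(0.0034), np.float64(0.0008), 0]
[0, 0, 40] [np.float64(0.0038), np.float64(0.001), 0]
[0, 0, 45] [np.float64(0.0042), np.float64(0.0013), 0]
```

>>> arm_command(delta_rot=[[0,0,5],[0,0,10],[0,0,15],[0,0,20],[0,0,25],[0,0,30],[0,0,35],[0,0,40],[0,0,45],[0,0,45]], delta_pos=[[0.0005,0,-0.0005],[0.001,0,-0.0005],[0.0015,0.0001,-0.0005],[0.002,0.0002,-0.0005],[0.0025,0.0003,-0.0005],[0.003,0.0005,-0.0005],[0.0034,0.0008,-0.0005],[0.0038,0.001,-0.0005],[0.0042,0.0013,-0.0005],[0.0042,0.0013,-0.0005]], gripper=[1,1,1,1,1,1,1,1,1,1])

```text
time: 11.07
position: [0.5193, -0.097, 0.1586]
tool_rot: [0.912, 0.277, 0.299, 0.035]
ft_force: [-12.2, 0.7, 15.7]
grip_width: 0.0218
grip_force: 59.4
```

```bash
python3 -c "from h import *; rep(th=-.245)"
```

```text
t 11.07 p [ 0.5193 -0.097   0.1586] q [-0.695  0.373  2.179  1.244  0.482 -0.82 ] F [-12.24   0.67  15.68] M [0.365 0.387 0.419] grip 0.0218 59.4
Ftool [  0.42  -2.88 -19.69] Mtool [ 0.668 -0.053 -0.097]
rel tool (mm, z+ = deeper than home top) [ 5.53 -5.17  7.38] rot deg [-1.000e-02 -0.000e+00  8.037e+01]
```

>>> arm_command(delta_rot=[[0,0,5],[0,0,10],[0,0,15],[0,0,20],[0,0,25],[0,0,30],[0,0,34],[0,0,34]], delta_pos=[[0.0005,-0.0005,0],[0.001,-0.001,0],[0.0015,-0.001,0],[0.002,-0.001,0],[0.0025,-0.0009,0],[0.003,-0.0007,0],[0.0034,-0.0005,0],[0.0034,-0.0005,0]], gripper=[1,1,1,1,1,1,1,1])

```text
time: 11.73
position: [0.5218, -0.0943, 0.1608]
tool_rot: [0.953, -0.001, 0.297, -0.054]
ft_force: [-11.1, 1.8, 17.8]
grip_width: 0.0215
grip_force: 59.2
```

```bash
python3 -c "from h import *; rep(th=-.245)"
```

```text
t 11.73 p [ 0.5218 -0.0943  0.1608] q [-0.686  0.369  2.174  1.234  0.482 -0.208] F [-11.1    1.78  17.8 ] M [0.648 0.117 0.564] grip 0.0215 59.2
Ftool [  0.85  -3.94 -20.66] Mtool [ 0.849 -0.155 -0.083]
rel tool (mm, z+ = deeper than home top) [ 6.75 -1.1   7.34] rot deg [-3.0000e-02  1.2000e-01  1.1433e+02]
```

>>> arm_command(delta_rot=[[0,0,4],[0,0,8],[0,0,10],[0,0,10]], delta_pos=[[0.0004,-0.001,0],[0.0008,-0.001,0],[0.001,-0.001,0],[0.001,-0.001,0]], gripper=[1,1,1,1])

```text
time: 12.07
position: [0.5231, -0.0941, 0.1616]
tool_rot: [0.95, -0.083, 0.291, -0.079]
ft_force: [-10.1, 1.2, 18.4]
grip_width: 0.0217
grip_force: 59.4
```

```bash
python3 -c "from h import *; rep(th=-.245)"
```

```text
t 12.07 p [ 0.5231 -0.0941  0.1616] q [-0.682  0.368  2.171  1.23   0.48  -0.028] F [-10.15   1.16  18.44] M [ 0.374 -0.12   0.639] grip 0.0217 59.4
Ftool [  1.43  -3.64 -20.71] Mtool [ 0.675 -0.051 -0.323]
rel tool (mm, z+ = deeper than home top) [6.4  0.4  7.34] rot deg [-1.1000e-01  8.0000e-02  1.2416e+02]
```

>>> arm_command(delta_rot=[[0,0,-4],[0,0,-7],[0,0,-7],[0,0,-7],[0,0,-7],[0,0,-7]], delta_pos=[[-0.0004,0.001,0],[-0.0007,0.001,-0.004],[-0.0007,0.001,-0.015],[-0.0007,0.001,-0.03],[-0.0007,0.001,-0.03],[-0.0007,0.001,-0.03]], gripper=[1,1,1,1,1,1])

```text
time: 12.57
position: [0.5055, -0.0996, 0.1842]
tool_rot: [0.953, -0.026, 0.295, -0.059]
ft_force: [0.4, 0.0, -1.5]
grip_width: 0.0214
grip_force: 59.1
```

```bash
python3 - <<'E'
from h import *
import pickle
rep(); S=viewer.camera("side");T=viewer.camera("top"); o=status.get_obs(); pickle.dump((S,T,o),open("c2.pkl","wb"))
p,Rm=screw("L",-.138,.025); tgt(p+Rm@[-.002,-.0093,0],Rm)
E
```

```text
t 12.57 p [ 0.5055 -0.0996  0.1842] q [-0.725  0.296  2.178  1.101  0.526 -0.042] F [ 0.4   0.03 -1.45] M [-0.121  0.608  0.04 ] grip 0.0214 59.1
Ftool [-0.48  0.15  1.42] Mtool [-0.128 -0.606 -0.042]
rel tool (mm, z+ = deeper than home top) [  4.68  -2.11 -21.66] rot deg [ -0.14  -0.2  117.23]
rot [ 6.0000e-02  1.7000e-01 -1.1113e+02] pos [-0.0256 -0.0848 -0.004 ]
```

>>> arm_command(delta_rot=[[0,0,-7],[0,0,-14],[0,0,-21],[0,0,-28],[0,0,-35],[0,0,-42],[0,0,-49],[0,0,-56],[0,0,-63],[0,0,-70],[0,0,-77],[0,0,-84]], delta_pos=[[-0.002,-0.006,-0.004],[-0.004,-0.012,-0.004],[-0.006,-0.018,-0.004],[-0.008,-0.024,-0.004],[-0.009,-0.03,-0.004],[-0.011,-0.036,-0.004],[-0.013,-0.042,-0.004],[-0.014,-0.048,-0.004],[-0.016,-0.054,-0.004],[-0.018,-0.06,-0.004],[-0.02,-0.067,-0.004],[-0.022,-0.074,-0.004]], gripper=[1,1,1,1,1,1,1,1,1,1,1,1])

```text
time: 13.67
position: [0.4861, -0.024, 0.184]
tool_rot: [0.724, 0.621, 0.258, 0.153]
ft_force: [0.0, 0.1, -1.6]
grip_width: 0.0216
grip_force: 59.1
```

```bash
python3 - <<'E'
from h import *
rep("L",-.138); p,Rm=screw("L",-.138,.015); tgt(p+Rm@[-.002,-.0093,0],Rm)
E
```

```text
t 13.67 p [ 0.4861 -0.024   0.184 ] q [-0.565  0.252  2.268  1.238  0.42  -1.523] F [ 0.02  0.13 -1.56] M [-0.152  0.509  0.091] grip 0.0216 59.1
Ftool [-0.16 -0.86  1.31] Mtool [ 0.5   -0.169 -0.11 ]
rel tool (mm, z+ = deeper than home top) [-12.92  -9.95 -24.78] rot deg [ 0.1  -0.12 26.79]
rot [ -0.1    0.12 -26.79] pos [ 0.0101 -0.0043  0.0098]
```

>>> arm_command(delta_rot=[[0,0,-7],[0,0,-14],[0,0,-21],[0,0,-27],[0,0,-27],[0,0,-27]], delta_pos=[[0.0025,-0.001,0.0025],[0.005,-0.002,0.005],[0.0075,-0.003,0.0075],[0.01,-0.0043,0.01],[0.01,-0.0043,0.01],[0.01,-0.0043,0.01]], gripper=[1,1,1,1,1,1])

```text
time: 14.17
position: [0.4891, -0.0125, 0.1754]
tool_rot: [0.563, 0.771, 0.216, 0.208]
ft_force: [0.0, -0.0, -0.1]
grip_width: 0.0217
grip_force: 59.1
```

```bash
python3 -c "from h import *; rep('L',-.138)"
```

```text
t 14.17 p [ 0.4891 -0.0125  0.1754] q [-0.525  0.278  2.277  1.334  0.388 -2.055] F [ 0.01 -0.02 -0.12] M [-0.178  0.553 -0.04 ] grip 0.0217 59.1
Ftool [-0.02 -0.06  0.1 ] Mtool [ 0.582 -0.01  -0.013]
rel tool (mm, z+ = deeper than home top) [ -2.14  -9.25 -14.9 ] rot deg [ 0.13 -0.07  0.28]
```

>>> arm_command(delta_rot=[[0,0,0],[0,0,0],[0,0,0],[0,0,0],[0,0,0],[0,0,0],[0,0,0],[0,0,0]], delta_pos=[[0,0,0.005],[0,0,0.01],[0,0,0.014],[0,0,0.016],[0,0,0.017],[0,0,0.018],[0,0,0.019],[0,0,0.019]], gripper=[1,1,1,1,1,1,1,1])

```text
time: 14.83
position: [0.5, -0.011, 0.1606]
tool_rot: [0.562, 0.771, 0.216, 0.209]
ft_force: [-0.7, -0.4, -0.6]
grip_width: 0.0216
grip_force: 59.1
```

```bash
python3 -c "from h import *; rep('L',-.138)"
```

```text
t 14.83 p [ 0.5    -0.011   0.1606] q [-0.501  0.332  2.273  1.477  0.367 -2.189] F [-0.65 -0.36 -0.62] M [-0.163  0.51   0.022] grip 0.0216 59.1
Ftool [-0.11 -0.95  0.1 ] Mtool [ 0.532  0.026 -0.06 ]
rel tool (mm, z+ = deeper than home top) [-2.67 -8.8   3.55] rot deg [ 0.06 -0.15  0.15]
```

No contact force at that depth, so the blade is probably in the slot. I'll press on.

>>> arm_command(delta_rot=[[0,0,0],[0,0,0],[0,0,0],[0,0,0],[0,0,0]], delta_pos=[[0,0,0.001],[0,0,0.002],[0,0,0.003],[0,0,0.004],[0,0,0.004]], gripper=[1,1,1,1,1])

```text
time: 15.25
position: [0.5014, -0.0103, 0.1578]
tool_rot: [0.562, 0.771, 0.216, 0.209]
ft_force: [-9.1, -1.3, 13.1]
grip_width: 0.0215
grip_force: 59.6
```

```bash
python3 -c "from h import *; rep('L',-.138)"
```

```text
t 15.25 p [ 0.5014 -0.0103  0.1578] q [-0.497  0.342  2.274  1.508  0.364 -2.218] F [-9.08 -1.29 13.11] M [-0.183  0.352 -0.069] grip 0.0215 59.6
Ftool [  0.28   0.04 -15.99] Mtool [ 0.393 -0.084 -0.012]
rel tool (mm, z+ = deeper than home top) [-2.19 -9.14  6.71] rot deg [ 0.05 -0.17  0.15]
```

>>> arm_command(delta_rot=[[0,0,0],[0,0,5],[0,0,10],[0,0,15],[0,0,20],[0,0,25],[0,0,30],[0,0,35],[0,0,35]], delta_pos=[[0,0,0.0005],[0.0006,0,0.0005],[0.0013,0,0.0005],[0.0019,0.0001,0.0005],[0.0026,0.0003,0.0005],[0.0032,0.0005,0.0005],[0.0038,0.0007,0.0005],[0.0044,0.001,0.0005],[0.0044,0.001,0.0005]], gripper=[1,1,1,1,1,1,1,1,1])

```text
time: 16.0
position: [0.501, -0.0057, 0.158]
tool_rot: [0.768, 0.565, 0.269, 0.134]
ft_force: [-11.3, -2.8, 16.2]
grip_width: 0.0215
grip_force: 59.7
```

```bash
python3 -c "from h import *; rep('L',-.138)"
```

```text
t 16.0 p [ 0.501  -0.0057  0.158 ] q [-0.484  0.341  2.276  1.524  0.357 -1.609] F [-11.29  -2.81  16.23] M [-0.35   0.475  0.019] grip 0.0215 59.7
Ftool [ -0.84   0.21 -19.95] Mtool [ 0.377 -0.423 -0.166]
rel tool (mm, z+ = deeper than home top) [ 2.38 -8.05  6.84] rot deg [-3.000e-02 -1.900e-01  3.528e+01]
```

>>> arm_command(delta_rot=[[0,0,5],[0,0,10],[0,0,15],[0,0,20],[0,0,25],[0,0,30],[0,0,35],[0,0,40],[0,0,45],[0,0,45]], delta_pos=[[0.0006,0,0],[0.0013,0,0],[0.0019,0.0001,0],[0.0026,0.0003,0],[0.0032,0.0005,0],[0.0038,0.0007,0],[0.0044,0.001,0],[0.0049,0.0014,0],[0.0054,0.0018,0],[0.0054,0.0018,0]], gripper=[1,1,1,1,1,1,1,1,1,1])

```text
time: 16.83
position: [0.5031, -0.0006, 0.1601]
tool_rot: [0.926, 0.229, 0.3, 0.021]
ft_force: [-12.1, -1.1, 14.7]
grip_width: 0.0215
grip_force: 59.6
```

```bash
python3 -c "from h import *; rep('L',-.138)"
```

```text
t 16.83 p [ 0.5031 -0.0006  0.1601] q [-0.466  0.336  2.269  1.502  0.35  -0.785] F [-12.05  -1.12  14.74] M [-0.108  0.758  0.159] grip 0.0215 59.6
Ftool [ -1.08  -1.37 -18.99] Mtool [ 0.34  -0.695 -0.116]
rel tool (mm, z+ = deeper than home top) [ 6.43 -3.81  6.8 ] rot deg [-4.000e-02 -1.300e-01  8.026e+01]
```

>>> arm_command(delta_rot=[[0,0,5],[0,0,10],[0,0,15],[0,0,20],[0,0,25],[0,0,30],[0,0,35],[0,0,38],[0,0,38]], delta_pos=[[0.0006,-0.0003,0],[0.0013,-0.0003,0],[0.0019,-0.0003,0],[0.0026,-0.0001,0],[0.0032,0.0001,0],[0.0038,0.0003,0],[0.0044,0.0006,0],[0.0047,0.0008,0],[0.0047,0.0008,0]], gripper=[1,1,1,1,1,1,1,1,1])

```text
time: 17.58
position: [0.5073, 0.0007, 0.1631]
tool_rot: [0.95, -0.084, 0.291, -0.078]
ft_force: [-12.1, -1.1, 16.8]
grip_width: 0.0217
grip_force: 59.7
```

```bash
python3 -c "from h import *; rep('L',-.138)"
```

```text
t 17.58 p [0.5073 0.0007 0.1631] q [-0.456  0.33   2.257  1.463  0.347 -0.074] F [-12.13  -1.06  16.84] M [-0.129  0.636  0.286] grip 0.0217 59.7
Ftool [ -0.61  -0.89 -20.75] Mtool [-0.081 -0.661 -0.244]
rel tool (mm, z+ = deeper than home top) [6.22 1.46 6.8 ] rot deg [-1.200e-01 -7.000e-02  1.181e+02]
```

>>> arm_command(delta_rot=[[0,0,4],[0,0,4],[0,0,4]], delta_pos=[[0.0005,0,0],[0.0005,0,0],[0.0005,0,0]], gripper=[1,1,1])

```text
time: 17.83
position: [0.5078, 0.0005, 0.1635]
tool_rot: [0.947, -0.116, 0.288, -0.087]
ft_force: [-12.0, -0.7, 17.4]
grip_width: 0.0214
grip_force: 59.9
```

```bash
python3 -c "from h import *; rep('L',-.138)"
```

```text
t 17.83 p [5.078e-01 5.000e-04 1.635e-01] q [-4.560e-01  3.300e-01  2.256e+00  1.458e+00  3.470e-01 -1.000e-03] F [-12.03  -0.7   17.39] M [-0.352  0.571  0.511] grip 0.0214 59.9
Ftool [ -0.4   -1.34 -21.12] Mtool [-0.169 -0.606 -0.561]
rel tool (mm, z+ = deeper than home top) [5.88 2.02 6.77] rot deg [-1.4000e-01 -7.0000e-02  1.2193e+02]
```

>>> arm_command(delta_rot=[[0,0,-4],[0,0,-9],[0,0,-9],[0,0,-9],[0,0,-9],[0,0,-9],[0,0,-9]], delta_pos=[[-0.0005,0,0],[-0.001,0,-0.004],[-0.001,0,-0.015],[-0.001,0,-0.04],[-0.001,0,-0.07],[-0.001,0,-0.09],[-0.001,0,-0.09]], gripper=[1,1,1,1,1,1,1])

```text
time: 18.42
position: [0.4567, -0.0091, 0.2382]
tool_rot: [0.952, -0.042, 0.295, -0.064]
ft_force: [0.3, -0.0, -1.2]
grip_width: 0.0216
grip_force: 59.1
```

```bash
python3 - <<'E'
from h import *
import pickle
rep('L',-.138)
S=viewer.camera("side");T=viewer.camera("top"); o=status.get_obs(); pickle.dump((S,T,o),open("c3.pkl","wb"))
a=np.hstack([crop(S["pixels"],240,160,60,75,8)[:, :440],cv2.resize(crop(T["pixels"],225,140,45,75,8),(360,600))])
cv2.imwrite("pics/f1.png",a)
E
```

```text
t 18.42 p [ 0.4567 -0.0091  0.2382] q [-0.578  0.06   2.255  0.893  0.525  0.359] F [ 0.3  -0.02 -1.22] M [-0.128  0.6   -0.017] grip 0.0216 59.1
Ftool [-0.43  0.18  1.16] Mtool [-0.186 -0.585 -0.001]
rel tool (mm, z+ = deeper than home top) [  5.44   2.26 -84.25] rot deg [-4.0000e-01 -8.0000e-02  1.1299e+02]
```

View pics/f1.png

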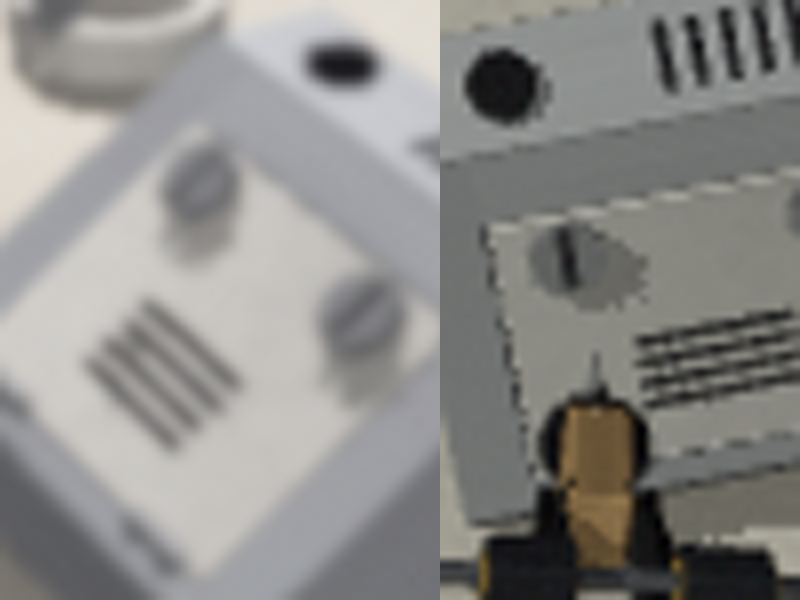

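The picture shows both slots running up the slope (left head near (568,258) in the top crop, right head near (362,312) in the side crop). The hatch lies flush. Now I'll return the driver.

```bash
python3 - <<'E'
from h import *
rv,d=tgt((.4568,-.2715,.235),down(.349))
for i in range(1,13): print((rv*i/12).round(1).tolist(),(d*i/12).round(3).tolist())
E
```

```text
rot [ -1.42 -35.32 -24.32] pos [ 0.0298  0.2595 -0.0248]
[-0.1, -2.9, -2.0] [0.002, 0.022, -0.002]
[-0.2, -5.9, -4.1] [0.005, 0.043, -0.004]
[-0.4, -8.8, -6.1] [0.007, 0.065, -0.006]
[-0.5, -11.8, -8.1] [0.01, 0.086, -0.008]
[-0.6, -14.7, -10.1] [0.012, 0.108, -0.01]
[-0.7, -17.7, -12.2] [0.015, 0.13, -0.012]
[-0.8, -20.6, -14.2] [0.017, 0.151, -0.014]
[-0.9, -23.5, -16.2] [0.02, 0.173, -0.017]
[-1.1, -26.5, -18.2] [0.022, 0.195, -0.019]
[-1.2, -29.4, -20.3] [0.025, 0.216, -0.021]
[-1.3, -32.4, -22.3] [0.027, 0.238, -0.023]
[-1.4, -35.3, -24.3] [0.03, 0.259, -0.025]
```

>>> arm_command(delta_rot=[[-0.1,-2.9,-2.0],[-0.2,-5.9,-4.1],[-0.4,-8.8,-6.1],[-0.5,-11.8,-8.1],[-0.6,-14.7,-10.1],[-0.7,-17.7,-12.2],[-0.8,-20.6,-14.2],[-0.9,-23.5,-16.2],[-1.1,-26.5,-18.2],[-1.2,-29.4,-20.3],[-1.4,-35.3,-24.3],[-1.4,-35.3,-24.3]], delta_pos=[[0.002,0.022,-0.002],[0.005,0.043,-0.004],[0.007,0.065,-0.006],[0.01,0.086,-0.008],[0.012,0.108,-0.01],[0.015,0.13,-0.012],[0.017,0.151,-0.014],[0.02,0.173,-0.017],[0.022,0.195,-0.019],[0.025,0.216,-0.021],[0.03,0.259,-0.025],[0.03,0.259,-0.025]], gripper=[1,1,1,1,1,1,1,1,1,1,1,1])

```text
time: 19.52
position: [0.4615, -0.2768, 0.2322]
tool_rot: [0.985, 0.175, -0.001, 0.001]
ft_force: [1.3, -1.3, -0.7]
grip_width: 0.0215
grip_force: 59.1
```

```bash
python3 - <<'E'
from h import *
st(); tgt((.4568,-.2715,.16),down(.349))
E
```

```text
t 19.52 p [ 0.4615 -0.2768  0.2322] q [-0.746  0.364  1.604 -0.003  1.172  0.473] F [ 1.32 -1.31 -0.72] M [-0.128  0.07   0.027] grip 0.0215 59.1
rot [0.14 0.09 0.18] pos [-0.0025 -0.0068  0.0722]
```

>>> arm_command(delta_rot=[[0.1,0.1,0.2],[0.1,0.1,0.2],[0.1,0.1,0.2],[0.1,0.1,0.2],[0.1,0.1,0.2]], delta_pos=[[-0.001,-0.003,0.025],[-0.0025,-0.0068,0.05],[-0.0025,-0.0068,0.072],[-0.0025,-0.0068,0.072],[-0.0025,-0.0068,0.072]], gripper=[1,1,1,1,1])

```text
time: 19.93
position: [0.4516, -0.2638, 0.16]
tool_rot: [0.985, 0.172, -0.001, -0.005]
ft_force: [0.3, 0.6, -0.6]
grip_width: 0.0213
grip_force: 59.1
```

```bash
python3 - <<'E'
from h import *
st(); tgt((.4568,-.2715,.082),down(.349))
E
```

```text
t 19.93 p [ 0.4516 -0.2638  0.16  ] q [-0.745  0.44   1.717  0.005  0.994  0.477] F [ 0.32  0.55 -0.61] M [-0.115  0.151  0.011] grip 0.0213 59.1
rot [-0.53  0.03 -0.15] pos [0.0023 0.0098 0.0779]
```

>>> arm_command(delta_rot=[[0,0,0],[0,0,0],[0,0,0],[0,0,0],[0,0,0],[0,0,0]], delta_pos=[[0.002,0.008,0],[0.002,0.008,0],[0.002,0.008,0],[0.002,0.008,0],[0.002,0.008,0],[0.002,0.008,0]], gripper=[1,1,1,1,1,1])

```text
time: 20.43
position: [0.4565, -0.272, 0.1629]
tool_rot: [0.985, 0.172, 0.0, -0.002]
ft_force: [0.2, -0.9, -1.5]
grip_width: 0.0218
grip_force: 59.1
```

```bash
python3 - <<'E'
from h import *
st(); tgt((.4568,-.2715,.082),down(.349))
E
```

```text
t 20.43 p [ 0.4565 -0.272   0.1629] q [-0.749  0.443  1.698  0.003  1.002  0.474] F [ 0.16 -0.91 -1.51] M [-0.092  0.151 -0.039] grip 0.0218 59.1
rot [-0.18 -0.06 -0.19] pos [ 0.0004 -0.0001  0.0809]
```

Aligned. I'll lower it into the hole slowly.

>>> arm_command(delta_rot=[[0,0,0],[0,0,0],[0,0,0],[0,0,0],[0,0,0],[0,0,0],[0,0,0],[0,0,0],[0,0,0],[0,0,0],[0,0,0]], delta_pos=[[0,0,0.01],[0,0,0.02],[0,0,0.03],[0,0,0.038],[0,0,0.046],[0,0,0.054],[0,0,0.062],[0,0,0.07],[0,0,0.076],[0,0,0.08],[0,0,0.08]], gripper=[1,1,1,1,1,1,1,1,1,1,1])

```text
time: 21.35
position: [0.4558, -0.2713, 0.0814]
tool_rot: [0.985, 0.172, -0.001, -0.003]
ft_force: [-0.1, 0.5, -1.4]
grip_width: 0.0217
grip_force: 59.1
```

```bash
python3 - <<'E'
from h import *
st(); tgt((.4568,-.2715,.0783),down(.349))
E
```

```text
t 21.35 p [ 0.4558 -0.2713  0.0814] q [-0.749  0.569  1.767  0.003  0.811  0.474] F [-0.15  0.53 -1.44] M [-0.038  0.241  0.013] grip 0.0217 59.1
rot [-0.31  0.02 -0.18] pos [0.0008 0.0006 0.0031]
```

>>> arm_command(delta_rot=[[0,0,0],[0,0,0],[0,0,0],[0,0,0],[0,0,0]], delta_pos=[[0,0,0.001],[0,0,0.002],[0,0,0.003],[0,0,0.0035],[0,0,0.0035]], gripper=[1,1,1,1,1])

```text
time: 21.77
position: [0.4563, -0.2717, 0.079]
tool_rot: [0.985, 0.172, 0.0, -0.002]
ft_force: [-0.3, 0.0, -1.3]
grip_width: 0.0215
grip_force: 59.1
```

```bash
python3 -c "from h import *; st()"
```

```text
t 21.77 p [ 0.4563 -0.2717  0.079 ] q [-0.749  0.572  1.769  0.003  0.803  0.474] F [-0.35  0.   -1.3 ] M [-0.086  0.133  0.018] grip 0.0215 59.1
```

>>> arm_command(delta_rot=[[0,0,0],[0,0,0],[0,0,0]], delta_pos=[[0,0,0.0007],[0,0,0.0015],[0,0,0.0015]], gripper=[1,1,1])

```text
time: 22.02
position: [0.4566, -0.2719, 0.0781]
tool_rot: [0.985, 0.172, 0.0, -0.002]
ft_force: [-0.3, 0.6, 4.4]
grip_width: 0.0215
grip_force: 59.1
```

```bash
python3 -c "from h import *; st()"
```

```text
t 22.02 p [ 0.4566 -0.2719  0.0781] q [-0.749  0.574  1.769  0.003  0.801  0.474] F [-0.34  0.59  4.4 ] M [0.066 0.284 0.005] grip 0.0215 59.1
```

>>> arm_command(delta_rot=[[0,0,0],[0,0,0],[0,0,0],[0,0,0],[0,0,0],[0,0,0],[0,0,0],[0,0,0],[0,0,0],[0,0,0]], delta_pos=[[0,0,0],[0,0,0],[0,0,0],[0,0,0],[0,0,0],[0,0,0],[0,0,0],[0,0,0],[0,0,0],[0,0,0]], gripper=[0.4,0.3,0,-0.5,-1,-1,-1,-1,-1,-1])

```text
time: 22.85
position: [0.4563, -0.2717, 0.0773]
tool_rot: [0.985, 0.172, -0.0, -0.002]
ft_force: [-0.4, -0.7, 0.4]
grip_width: 0.0759
grip_force: 0.0
```

```bash
python3 -c "from h import *; st()"
```

```text
t 22.85 p [ 0.4563 -0.2717  0.0773] q [-0.749  0.575  1.77   0.003  0.8    0.474] F [-0.44 -0.69  0.4 ] M [-0.038  0.162  0.016] grip 0.0759 0.0
```

Contact was at the original height, so the driver is seated and released. I'll retreat upward and check.

>>> arm_command(delta_rot=[[0,0,0],[0,0,0],[0,0,0],[0,0,0],[0,0,0],[0,0,0],[0,0,0],[0,0,0],[0,0,0]], delta_pos=[[0,0,0],[0,0,-0.015],[0,0,-0.035],[0,0,-0.06],[0,0,-0.09],[0,0,-0.12],[0,0,-0.15],[0,0,-0.15],[0,0,-0.15]], gripper=[-1,-1,-1,-1,-1,-1,-1,-1,-1])

```text
time: 23.6
position: [0.4573, -0.273, 0.2293]
tool_rot: [0.985, 0.172, 0.001, -0.0]
ft_force: [0.3, -0.3, -0.6]
grip_width: 0.0868
grip_force: 0.0
```

```bash
python3 - <<'E'
from h import *
st(); S=viewer.camera("side")
cv2.imwrite("pics/f2.png",crop(S["pixels"],225,155,110,150,4))
E
```

```text
t 23.6 p [ 0.4573 -0.273   0.2293] q [-0.75   0.359  1.622  0.002  1.159  0.474] F [ 0.27 -0.32 -0.56] M [-0.025  0.161  0.007] grip 0.0868 0.0
```

View pics/f2.png

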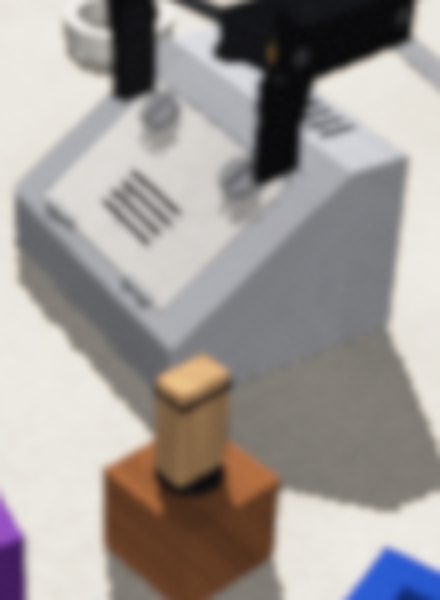

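The driver stands upright in the stand with its flange down (handle at (192,420)). The hatch is shut, and the arm is clear.

```bash
python3 -c "from rig import robot; print(robot.hand_in())"
```

```text
the job is handed in; nothing more can be done
None
```

I handed the job in at about 24 s: both screws turned clockwise to their stops, the hatch looks flush, and the screwdriver is back upright and fully down in its stand; no pass/fail verdict came back.

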